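# Fetch the sample vial from behind the bottles and weigh it

## Robot

A 7-joint arm with a two-finger parallel gripper is mounted at the origin on a cart in front of the work surface, level with it; the furniture and walls round the work are solid. World frame = base frame: x ahead of the robot, y to its left, z up, the work surface at z = 0. Lengths are in m, angles in rad, forces in N, time in s.
With the tool pointing down it reaches from about 0.4 to 0.85 m from the base axis. Payload 10.4 kg.
Tool frame: the origin (TCP) lies at the very end of the fingers, on their centre line; the grasp point (between the pads) lies 19 mm behind it; z points along the fingers, y is the line along which they close (so a half turn about z gives the same grasp; the last joint's range is limited). The gripper opens to 87 mm and grips with 3 to 60 N. Pads are 19 mm wide; open, the fingers measure 117 mm over their backs; the gripper's body (75 mm by 190 mm) begins 51 mm behind the grasp point.
Start: joints at [1.112, 0.332, -0.065, 1.46, 0.022, 1.35, -0.088], TCP at [0.264, -0.567, 0.223] pointing down, gripper open.
Joint ranges: [-2.6, 2.6], [-0.5, 2.12], [-1.47, 1.34], [0.16, 2.42], [-1.27, 4.41], [0.06, 2.06], [-2.6, 2.6]. Speed limits (rad/s): [2.22, 2.22, 2.79, 2.79, 3.14, 3.14, 3.14].

## Interface

Orientations are given as a 3x3 rotation matrix whose columns are the frame's x, y, z axes.
In Python, from bench import env, telemetry, grab_frame gives the robot as it stands (env), with the cameras as plain functions and the readings (telemetry).
- The arm moves only by the shell command python3 drive.py 'ROWS' [FORCE]. ROWS is a JSON list of rows, 1 to 8 of them, each an object with the fields dx, dy, dz (the shift in fractions of the full range, 1 being 0.8 m), rx, ry, rz (a rotation vector in shares of pi rad (1.0 is pi rad)), aperture (the finger opening in m); a field left out counts as zero (the opening has to be given); each row is the pose to reach, as a shift and turn from the pose commanded when the command began, along the tool's axes at that moment; what a row does not reach only later rows make up. A row lasts 1/12 s, in which the tool goes at most 0.0417 m and 0.125 rad, less where a joint would pass 70% of its speed; a pose out of reach is approached as far as the arm can. The fingers move at their own pace and stop on an object; FORCE is the grip in N (left out, the last holds). Time passes only in rows, so rows that do not move let the fingers close. It prints the time, the measured TCP pose, the force, the opening and the grip force at its end. A shift or turn number past 1, either way, is cut back to 1. Input that does not fit is refused with a message, and nothing moves.
- telemetry.sense(): the state, without advancing time (a new reading comes with each control period).
- grab_frame(name): name is "side" or "top"; returns a dict with "pixels" (480x640x3 uint8, red, green, blue), "K" (3x3 intrinsics, pixels), "k1" (the pictures are not rectified: a ray, as slopes to the right and down, at radius r is drawn at 1 + k1 r^2 times it, then the intrinsics apply), "R" (3x3) and "t" (3): a world point X has camera coordinates R X + t. Camera axes: x right, y down, z forward; pixel columns grow to the right and rows downward; lengths in m; the calibration is good to about 2 mm. A picture is of the moment at which its call begins. There is no depth.
- env.sign_off(): hands the job in; it is judged then, once.
The state is a dict: "clock": time; "joints": joint angles; "joint_velocities": joint speeds; "effort": joint torques, N m; "ee_pos": TCP position; "tool_rot": TCP orientation; "force": force on the tool from outside, world axes, zero at the start; "ft_torque": the same for the moment, N m; "finger_gap": finger opening in m; "finger_force": force on a finger pad.
Only numpy, scipy, OpenCV 4.12 (cv2) and the standard library are available. Lean on these libraries where they do the work, as an engineer would, in place of code of your own. Each camera call takes 0.05 s, during which the arm holds its last target. There are 200 camera calls.

## Task

The sample vial stands at the back of the bottle caddy, shut in by two reagent bottles. Stand both bottles upright aside in the steel tray, then set the vial upright in the middle of the balance's weighing pan, and only then put each bottle back in the caddy on the very spot where it stood at the start. Tip nothing over and leave the cork stopper and the timer where they are.

Things in the scene. Friction and masses are not known exactly. Their poses are not given: they have to be found in the camera images.
- amber_bottle: The large reagent bottle of brown glass: body 68 mm across, straight up to 95 mm, then a shoulder and a black screw cap (fixed to it) 37 mm across that spans the heights 118 to 156 mm; 158 mm tall, about 0.4 kg. Origin: centre of its underside, z up. It stands on one of the two ring marks at the front of the caddy (either one). Can be gripped by the cap.
- small_bottle: The small reagent bottle: body 48 mm across, straight up to 68 mm, then a shoulder and a screw cap (fixed to it) 28 mm across that spans the heights 86 to 113 mm; 113 mm tall, about 0.16 kg. Origin: centre of its underside, z up. It stands on the other ring mark of the caddy. Can be gripped by the cap.
- vial: The sample vial: small clear vial with a white screw cap (fixed to it), body 27 mm and cap 29 mm across, 51 mm tall (cap from 44 mm up), about 20 g. Origin: centre of its underside, z up along its axis. It stands in the caddy behind the two bottles.
- caddy: The fixed grey open-fronted bottle caddy, 136 mm deep (its x, +x towards the back) by 176 mm wide (its y), with a 4 mm floor and walls 4 mm thick and 40 mm high at the back and both sides; the front is open. Origin: on the worktop under the middle of the caddy. Its floor bears two ring marks 60 mm across, centred at x = -26 mm, y = +38 and -38 mm, each under a bottle at the start.
- tray: The fixed open steel tray, the side area for the bottles: inside 98 mm (its x) by 148 mm (its y), floor 2 mm thick, rim 22 mm high. Origin: on the worktop under the centre of the tray. Both bottles fit side by side along its y, for example at y = +38 and -38 mm.
- balance: The fixed laboratory balance: white housing 170 by 140 mm, 36 mm high, with a dark display at the front (-x) and a round steel weighing pan 100 mm across whose top is 48 mm above the worktop. Origin: on the worktop under the centre of the pan (the pan's centre is 48 mm above it).
- cork: Bystander: a loose cork stopper, 41 mm across, 32 mm high, on the worktop between robot and caddy. Origin: centre of its underside. To be left alone.
- timer: Bystander: a loose small white timer, 62 x 62 x 19 mm, on the worktop between robot and caddy. Origin: centre of its underside. To be left alone.

How it is judged:
By the outcome, as a careful person would: the job done as asked, in the order asked, and still so for the second after the job is handed in, with the robot touching nothing.
It also fails if it takes over 112 s, if anything falls off the work surface, if the arm or the gripper's body presses on something with over 40 N, if the wrist force passes 120 N, or if a joint passes its speed limit or range.

## Working session

There is one attempt and no reset: what is moved stays moved. The work goes in short steps, Python scripts to look and compute and a shell command to move; the robot and the scene stay as the last step left them, time stands still between calls to the robot, and variables do not carry over. Pictures are saved under pics/ and viewed, at most 14 in all, crops included, and the job is handed in when it is done.

```bash
ls; mkdir -p pics; python3 - <<'E'
from bench import env, telemetry, grab_frame
import cv2,numpy as np
np.set_printoptions(precision=4,suppress=True)
s=telemetry.sense();print(s)
for n in("side","top"):
    f=grab_frame(n);cv2.imwrite(f"pics/{n}0.png",f["pixels"][:,:,::-1]);print(n,f["K"],f["k1"],f["R"],f["t"], -f["R"].T@f["t"])
    np.savez(f"{n}0.npz",**f)
E
```

```text
bench.py
drive.py
pics
{'clock': 0.0, 'joints': array([ 1.1124,  0.3329, -0.0647,  1.461 ,  0.0216,  1.3499, -0.0885]), 'joint_velocities': array([ 0.0002, -0.0009,  0.0002,  0.0013,  0.0013, -0.0003,  0.0007]), 'effort': array([ -0.0007, -62.3258,   0.0242, -38.9899,  -0.0613,   0.0398,
         0.0002]), 'ee_pos': array([ 0.2637, -0.5662,  0.2217]), 'tool_rot': array([[ 0.9065,  0.4221, -0.0007],
       [ 0.4221, -0.9065,  0.0013],
       [-0.0001, -0.0015, -1.    ]]), 'force': array([-0.2646,  0.8769,  0.163 ]), 'ft_torque': array([-0.0346, -0.0417, -0.028 ]), 'finger_force': 0.0, 'finger_gap': 0.08692734242871382}
side [[438.2633   0.     316.6053]
 [  0.     438.2633 237.4579]
 [  0.       0.       1.    ]] -0.01717087331878866 [[-0.8281 -0.5604 -0.0139]
 [-0.4516  0.6816 -0.5757]
 [ 0.3321 -0.4704 -0.8176]] [0.4223 0.2252 0.7734] [0.1945 0.447  0.7678]
top [[538.0949   0.     325.4089]
 [  0.     538.0949 239.8862]
 [  0.       0.       1.    ]] -0.08734390335135854 [[-0.0067 -0.9999  0.0099]
 [-0.9929  0.0054 -0.1184]
 [ 0.1184 -0.0107 -0.9929]] [0.001  0.5129 0.9315] [0.399  0.0082 0.9856]
```

View pics/side0.png

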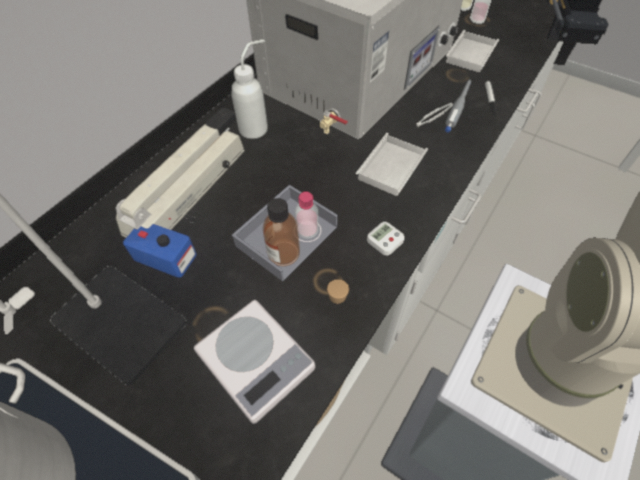

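View pics/top0.png

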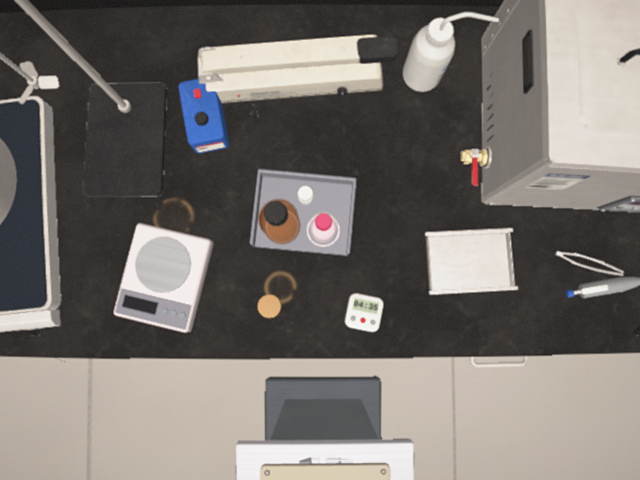

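The side view shows the caddy around (285,230) with the amber bottle's cap at (278,208) and the red cap at (306,201). The tray is at (392,163) and the pan at (245,343). In the top view the black cap is at (276,212), the red cap at (323,222), the vial at (305,195), the pan at (163,264), the tray at (470,262), the cork at (269,306) and the timer at (364,312). I'll zoom in next.

```bash
cat > h.py <<'E'
import numpy as np,cv2
np.set_printoptions(precision=4,suppress=True)
def ray(f,uv):
    p=cv2.undistortPoints(np.array([[uv]],float),f["K"],np.array([float(f["k1"]),0,0,0]))[0,0]
    d=f["R"].T@np.r_[p,1]; return -f["R"].T@f["t"],d/np.linalg.norm(d)
def onz(f,uv,z):
    c,d=ray(f,uv); return c+d*(z-c[2])/d[2]
def tri(fa,a,fb,b):
    c1,d1=ray(fa,a);c2,d2=ray(fb,b)
    s=np.linalg.lstsq(np.c_[d1,-d2],c2-c1,rcond=None)[0]
    p,q=c1+s[0]*d1,c2+s[1]*d2; return (p+q)/2,np.linalg.norm(p-q)
def proj(f,X):
    return cv2.projectPoints(np.array([X],float),cv2.Rodrigues(f["R"])[0],f["t"],f["K"],np.array([float(f["k1"]),0,0,0]))[0][0,0]
def shot(n,tag=None):
    from bench import env, telemetry, grab_frame
    f=grab_frame(n)
    if tag: np.savez(f"{n}{tag}.npz",**f)
    return f
def crop(f,x,y,w,h,k): return cv2.resize(f["pixels"][y:y+h,x:x+w,::-1],None,fx=k,fy=k,interpolation=cv2.INTER_CUBIC)
def blob(m,x,y,w,h):
    mm=np.zeros_like(m,np.uint8);mm[y:y+h,x:x+w]=m[y:y+h,x:x+w]
    n,l,st,c=cv2.connectedComponentsWithStats(mm)
    i=1+np.argmax(st[1:,4]);return c[i],st[i],(l==i).astype(np.uint8)
E
python3 - <<'E'
from h import *
S=dict(np.load("side0.npz"));T=dict(np.load("top0.npz"))
a=crop(S,225,180,125,100,3.2);b=crop(T,240,160,125,100,3.2)
c=crop(S,350,125,125,100,3.2);d=crop(T,410,210,125,100,3.2)
cv2.imwrite("pics/z0.png",np.vstack([np.hstack([a,b])[:300],np.hstack([c,d])[:300]]))
for n,f,r in(("S",S,(225,180,125,100)),("T",T,(240,160,125,100))):
    h=cv2.cvtColor(f["pixels"],cv2.COLOR_RGB2HSV).astype(int)
    H,Sa,V=h[...,0],h[...,1],h[...,2]
    for k,m in(("red",((H>165)|(H<5))&(Sa>130)&(V>80)),("black",V<50),("white",(V>190)&(Sa<25)),("amber",(H<20)&(Sa>110)&(V>50))):
        c,st,_=blob(m,*r);print(n,k,c,st)
    print(n,"cork",blob((H>8)&(H<22)&(Sa>90)&(V>110),*((320,270,40,40) if n=="S" else (250,285,40,40)))[:2])
E
```

```text
S red [305.522  199.6154] [299 192  14  17 182]
S black [280.8829 187.1076] [253 180  63  24 316]
S white [307. 235.] [306 235   3   1   3]
S amber [281.4812 241.2902] [264 220  33  43 665]
S cork (array([337.6069, 290.0818]), array([327, 279,  22,  24, 379], dtype=int32))
T red [323.0148 221.6552] [316 214  15  16 203]
T black [352.3652 189.2781] [316 160  49  87 827]
T white [304.8383 194.3872] [297 186  16  19 235]
T amber [281.1714 225.4079] [259 200  40  42 782]
T cork (array([269.4818, 304.5679]), array([257, 285,  33,  34, 523], dtype=int32))
```

View pics/z0.png

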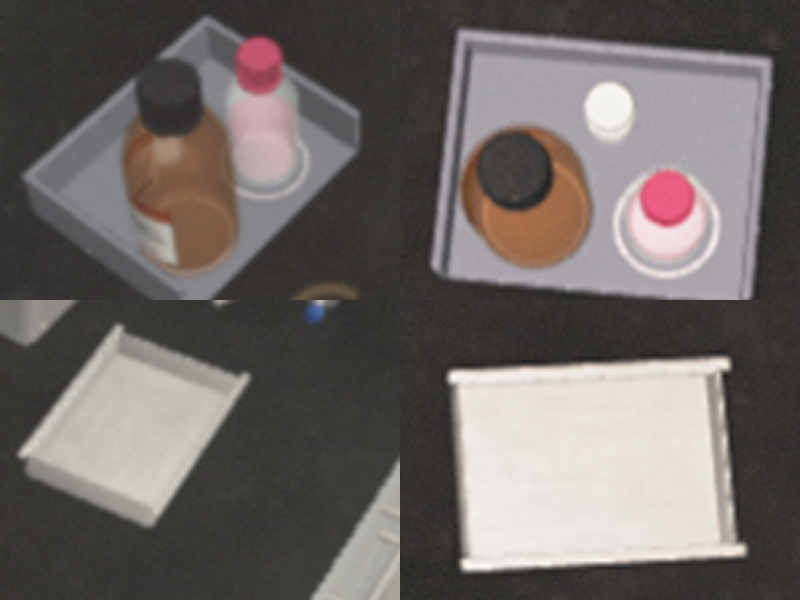

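The zoom shows the black cap (side crop spans 137–203 × 60–135, top crop 77–153 × 131–210), the red cap, the vial cap, the caddy rim corners and the tray rim corners. I'll turn these into positions.

```bash
python3 - <<'E'
from h import *
S=dict(np.load("side0.npz"));T=dict(np.load("top0.npz"))
def mk(f,r,th):
    g=f["pixels"].max(2).astype(int); return blob(g<th,*r)[:2]
for th in(55,65,75):print(th,mk(S,(267,198,22,24),th),mk(T,(262,199,32,28),th))
z=lambda x,y,x0,y0:((x+.5)/3.2-.5+x0,(y+.5)/3.2-.5+y0)
print("black",tri(S,z(169.5,97,225,180),T,z(115,170.5,240,160)))
print("red",tri(S,(305.5,199.6),T,(323.0,221.7)))
v=(304.8,193.9);print("vial top z.051",onz(T,(304.8,193),.055))
# caddy rim corners (rim outer edge, z=.04)
C=[onz(T,z(x,y,240,160),.04) for x,y in((59,30),(372,60))];print("caddy back rim T",C)
Cs=[onz(S,z(x,y,225,180),.04) for x,y in((24,178),(206,17),(360,112))];print("caddy rim S BL,BR,FR?",Cs)
print("BL tri",tri(S,z(24,178,225,180),T,z(59,30,240,160)),"BR?",tri(S,z(206,17,225,180),T,z(372,60,240,160)))
# tray outer rim
tt=[onz(T,z(x,y,410,210),.022) for x,y in((48,70),(330,58),(345,250),(62,270))];print("trayT",tt,np.mean(tt,0))
ts=[onz(S,z(x,y,350,125),.022) for x,y in((119,26),(249,77),(153,208+0),(21,155))];print("trayS",ts,np.mean(ts,0))
# pan: contour by circle
for n,f,(x0,y0,w,h) in(("T",T,(130,230,70,70)),("S",S,(205,305,80,75))):
    g=f["pixels"].astype(int);m=(g.min(2)<185)&(g.min(2)>120)
    c,st,mm=blob(m,x0,y0,w,h);cn=max(cv2.findContours(mm,0,1)[0],key=cv2.contourArea);e=cv2.fitEllipse(cn);print(n,st,e,onz(f,e[0],.048))
    if n=="T":eT=e[0]
    else:print("pan tri",tri(T,eT,S,e[0]))
print("timer",onz(T,(364,312),.01),"cork",onz(T,(269.5,306.5),.016))
E
```

```text
55 (array([277.7647, 215.0735]), array([268, 209,  19,  12, 136], dtype=int32)) (array([280.551 , 220.1837]), array([271, 212,  16,  13,  49], dtype=int32))
65 (array([276.8061, 209.4694]), array([267, 198,  21,  24, 392], dtype=int32)) (array([280.016, 215.256]), array([266, 202,  22,  23, 125], dtype=int32))
75 (array([276.969 , 209.4571]), array([267, 198,  21,  24, 420], dtype=int32)) (array([275.5563, 212.9836]), array([264, 202,  24,  23, 426], dtype=int32))
black (array([0.542 , 0.0773, 0.1448]), np.float64(0.0015995310086236237))
red (array([0.5339, 0.0022, 0.1048]), np.float64(0.0011775284406635442))
vial top z.051 [0.5933 0.0339 0.055 ]
caddy back rim T [array([0.641 , 0.1184, 0.04  ]), array([ 0.6228, -0.0576,  0.04  ])]
caddy rim S BL,BR,FR? [array([0.6374, 0.1192, 0.04  ]), array([ 0.6212, -0.0561,  0.04  ]), array([ 0.487 , -0.0444,  0.04  ])]
BL tri (array([0.6407, 0.1181, 0.0366]), np.float64(0.002558948533087518)) BR? (array([ 0.6232, -0.0579,  0.0372]), np.float64(0.0006201158077890792))
trayT [array([ 0.5282, -0.1825,  0.022 ]), array([ 0.5344, -0.3461,  0.022 ]), array([ 0.4246, -0.3498,  0.022 ]), array([ 0.4151, -0.1873,  0.022 ])] [ 0.4756 -0.2664  0.022 ]
trayS [array([ 0.5305, -0.344 ,  0.022 ]), array([ 0.421 , -0.3479,  0.022 ]), array([ 0.4196, -0.1915,  0.022 ]), array([ 0.5232, -0.1841,  0.022 ])] [ 0.4736 -0.2669  0.022 ]
T [130 291  38   9 153] ((143.30735778808594, 295.7027282714844), (4.715496063232422, 41.12379837036133), 101.16355895996094) [0.4144 0.3169 0.048 ]
S [ 215  317   59   55 2491] ((244.060302734375, 343.9042663574219), (52.521934509277344, 58.488075256347656), 57.08308029174805) [0.4655 0.2875 0.048 ]
pan tri (array([0.4239, 0.2986, 0.1274]), np.float64(0.026204368088500886))
timer [ 0.3841 -0.071   0.01  ] cork [0.3951 0.0987 0.016 ]
```

Careful with the scale: shifts go in shares of 0.8 m and turns go in shares of pi rad. That gives: -0.03 m / 0.8 = -0.0375, -0.02 m / 0.8 = -0.025, -0.36 rad / 3.1416 = -0.1146.

```bash
python3 drive.py '[{"dz": -0.025,"rz": -0.0382,"aperture": 0.06},{"dz": -0.0375,"rz": -0.0764,"aperture": 0.06},{"dz": -0.0375,"rz": -0.1146,"aperture": 0.06},{"dz": -0.0375,"rz": -0.1528,"aperture": 0.06},{"dz": -0.0375,"rz": -0.191,"aperture": 0.06},{"dz": -0.0375,"rz": -0.2292,"aperture": 0.06},{"dz": -0.0375,"rz": -0.2674,"aperture": 0.06},{"dz": -0.0375,"rz": -0.3056,"aperture": 0.06}]'
python3 drive.py '[{"rz": -0.035,"aperture": 0.06},{"rz": -0.0557,"aperture": 0.06},{"rz": -0.0557,"aperture": 0.06}]'
python3 - <<'E'
from h import *
S=dict(np.load("side0.npz"));T=dict(np.load("top0.npz"))
print("furnace",tri(S,(357,138),T,(483,206)))
for n,f,(x0,y0,w,h),lo,hi in(("T",T,(130,230,70,70),120,205),("S",S,(205,305,80,75),120,190)):
    g=f["pixels"].astype(int);print(n,g[264 if n=="T" else 343,130:200:5].min(1) if n=="T" else 0)
    ed=cv2.Canny(cv2.cvtColor(f["pixels"],cv2.COLOR_RGB2GRAY),40,100)
    cv2.imwrite(f"pics/e{n}.png",ed[y0:y0+h,x0:x0+w])
from bench import env, telemetry, grab_frame
s=telemetry.sense();print(s["ee_pos"],s["tool_rot"],s["joints"])
E
```

```text
clock: 0.77
ee_pos: [0.2637, -0.5664, 0.2521]
tool_rot: [[0.168, 0.986, -0.0], [0.986, -0.168, 0.001], [0.001, -0.0, -1.0]]
force: [0.2, 0.0, 0.9]
finger_gap: 0.0605
finger_force: 0.0
clock: 1.02
ee_pos: [0.2637, -0.5664, 0.2521]
tool_rot: [[-0.003, 1.0, -0.0], [1.0, 0.003, 0.001], [0.001, -0.0, -1.0]]
force: [-0.3, 0.0, -0.2]
finger_gap: 0.0601
finger_force: 0.0
furnace (array([ 0.5796, -0.2907,  0.0201]), np.float64(0.009464577601847912))
T [234 199 189 189 192 192 194 196 199 198 196 194 184 236]
S 0
[ 0.2637 -0.5664  0.2521] [[-0.003   1.     -0.0003]
 [ 1.      0.003   0.0007]
 [ 0.0007 -0.0002 -1.    ]] [ 1.2251  0.3283 -0.211   1.408   0.0683  1.4132  1.0173]
```

To row units: 0.288 m / 0.8 = 0.36, 0.034 m / 0.8 = 0.0425.

```bash
python3 drive.py '[{"dx": 0.045,"dy": 0.0213,"aperture": 0.06},{"dx": 0.09,"dy": 0.0425,"aperture": 0.06},{"dx": 0.135,"dy": 0.0638,"aperture": 0.06},{"dx": 0.18,"dy": 0.085,"aperture": 0.06},{"dx": 0.225,"dy": 0.1063,"aperture": 0.06},{"dx": 0.27,"dy": 0.1275,"aperture": 0.06},{"dx": 0.315,"dy": 0.1488,"aperture": 0.06},{"dx": 0.36,"dy": 0.17,"aperture": 0.06}]' | head -2
python3 drive.py '[{"dx": 0.045,"dy": 0.0213,"aperture": 0.06},{"dx": 0.09,"dy": 0.0425,"aperture": 0.06},{"dx": 0.135,"dy": 0.0638,"aperture": 0.06},{"dx": 0.18,"dy": 0.085,"aperture": 0.06},{"dx": 0.225,"dy": 0.1063,"aperture": 0.06},{"dx": 0.27,"dy": 0.1275,"aperture": 0.06},{"dx": 0.315,"dy": 0.1488,"aperture": 0.06},{"dx": 0.3508,"dy": 0.1678,"aperture": 0.06}]'
python3 drive.py '[{"aperture": 0.06},{"aperture": 0.06}]'
```

```text
clock: 1.68
ee_pos: [0.4001, -0.2767, 0.2525]
clock: 2.35
ee_pos: [0.5345, 0.0052, 0.2527]
tool_rot: [[0.001, 1.0, 0.0], [1.0, -0.001, 0.0], [0.0, 0.0, -1.0]]
force: [0.2, 0.1, -0.2]
finger_gap: 0.0597
finger_force: 0.0
clock: 2.52
ee_pos: [0.5342, 0.0042, 0.2522]
tool_rot: [[-0.002, 1.0, -0.001], [1.0, 0.002, 0.001], [0.001, -0.001, -1.0]]
force: [0.1, 0.2, 0.6]
finger_gap: 0.0599
finger_force: 0.0
```

```bash
python3 - <<'E'
from h import *
from bench import env, telemetry, grab_frame
s=telemetry.sense();print(s["ee_pos"],s["tool_rot"],s["joints"])
S=shot("side","1");T=shot("top","1")
cv2.imwrite("pics/z1.png",np.hstack([crop(S,205,100,160,180,2.5),crop(T,220,120,160,180,2.5)]))
p=s["ee_pos"];print(proj(S,p),proj(T,p))
E
```

```text
[0.5342 0.0042 0.2522] [[-0.0016  1.     -0.0007]
 [ 1.      0.0016  0.001 ]
 [ 0.001  -0.0007 -1.    ]] [ 0.5587  0.183  -0.7295  1.6249  0.1227  1.3816 -0.1841]
[301.3337 144.0635] [322.3767 205.6592]
```

View pics/z1.png

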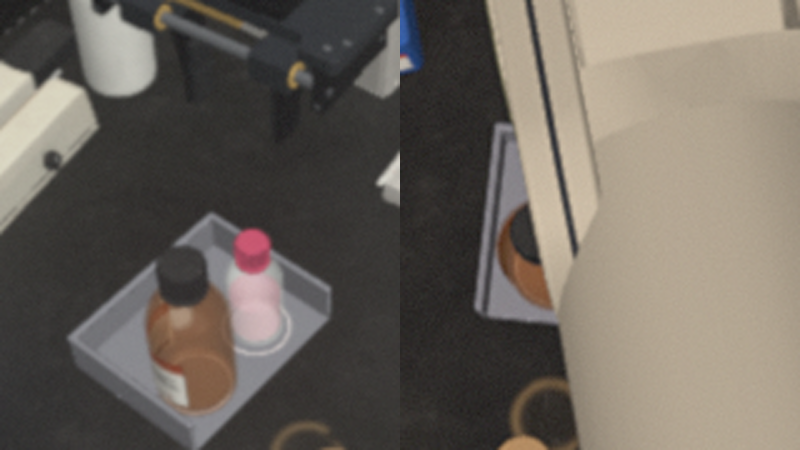

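The side crop shows the fingers astride the pink bottle's cap line, with tips near (190,100) and (283,140), which matches the calibration. The bottles and caddy are unmoved, so I'll descend and grip.

To row units: 0.161 m / 0.8 = 0.2013, 0.06 m / 0.8 = 0.075.

```bash
python3 drive.py '[{"dx": -0.0025,"dz": 0.0375,"aperture": 0.06},{"dx": -0.0025,"dz": 0.075,"aperture": 0.06},{"dx": -0.0025,"dz": 0.1125,"aperture": 0.06},{"dx": -0.0025,"dz": 0.15,"aperture": 0.06},{"dx": -0.0025,"dz": 0.1813,"aperture": 0.06},{"dx": -0.0025,"dz": 0.2013,"aperture": 0.06},{"dx": -0.0025,"dz": 0.2013,"aperture": 0.06},{"dx": -0.0025,"dz": 0.2013,"aperture": 0.06}]'
python3 drive.py '[{"aperture": 0.02},{"aperture": 0.02},{"aperture": 0.02},{"aperture": 0.02},{"aperture": 0.02},{"aperture": 0.02}]' 20
```

```text
clock: 3.28
ee_pos: [0.5335, -0.0013, 0.0914]
tool_rot: [[0.002, 1.0, -0.001], [1.0, -0.002, -0.0], [-0.0, -0.001, -1.0]]
force: [-1.1, 1.4, 0.8]
finger_gap: 0.0604
finger_force: 0.0
clock: 3.78
ee_pos: [0.5342, -0.0, 0.0918]
tool_rot: [[0.0, 1.0, 0.001], [1.0, -0.0, -0.0], [-0.0, 0.001, -1.0]]
force: [1.3, -0.1, 1.4]
finger_gap: 0.0281
finger_force: 20.4
```

To row units: -0.1 m / 0.8 = -0.125, -0.07 m / 0.8 = -0.0875.

```bash
python3 drive.py '[{"dz": -0.0125,"aperture": 0.02},{"dz": -0.0375,"aperture": 0.02},{"dz": -0.0625,"aperture": 0.02},{"dz": -0.0875,"aperture": 0.02},{"dx": -0.0188,"dy": -0.0038,"dz": -0.0938,"aperture": 0.02},{"dx": -0.05,"dy": -0.0125,"dz": -0.0938,"aperture": 0.02},{"dx": -0.0875,"dy": -0.0225,"dz": -0.0938,"aperture": 0.02},{"dx": -0.125,"dy": -0.0313,"dz": -0.0938,"aperture": 0.02}]'
python3 drive.py '[{"dx": -0.0375,"dy": -0.0088,"aperture": 0.02},{"dx": -0.075,"dy": -0.0175,"aperture": 0.02},{"dx": -0.1125,"dy": -0.0263,"aperture": 0.02},{"dx": -0.15,"dy": -0.035,"aperture": 0.02},{"dx": -0.1875,"dy": -0.0438,"aperture": 0.02},{"dx": -0.225,"dy": -0.0525,"aperture": 0.02},{"dx": -0.25,"dy": -0.055,"aperture": 0.02},{"dx": -0.2588,"dy": -0.0563,"aperture": 0.02}]'
python3 drive.py '[{"aperture": 0.02},{"aperture": 0.02},{"aperture": 0.02}]'
```

```text
clock: 4.45
ee_pos: [0.5086, -0.1005, 0.1674]
tool_rot: [[-0.002, 1.0, 0.0], [1.0, 0.002, -0.0], [-0.0, 0.0, -1.0]]
force: [1.1, -1.0, -1.0]
finger_gap: 0.0277
finger_force: 20.0
clock: 5.12
ee_pos: [0.4625, -0.3109, 0.1669]
tool_rot: [[0.005, 1.0, -0.0], [1.0, -0.005, -0.001], [-0.001, -0.0, -1.0]]
force: [0.7, -0.3, -1.6]
finger_gap: 0.0282
finger_force: 20.0
clock: 5.37
ee_pos: [0.4647, -0.3052, 0.1668]
tool_rot: [[-0.002, 1.0, 0.0], [1.0, 0.002, 0.001], [0.001, 0.0, -1.0]]
force: [-0.4, 1.3, -1.3]
finger_gap: 0.0276
finger_force: 20.0
```

```bash
python3 - <<'E'
from h import *
S=shot("side","2");T=shot("top","2")
cv2.imwrite("pics/z2.png",np.hstack([crop(S,320,60,160,180,2.5),crop(S,205,150,160,180,2.5)]))
print(proj(S,[.4641,-.3071,.002]))
E
```

```text
[402.5115 157.7545]
```

View pics/z2.png

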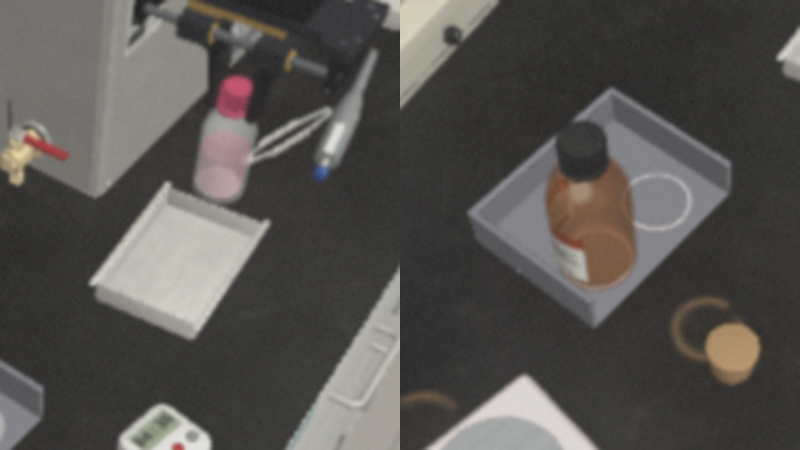

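The left crop shows the small bottle held upright just behind the tray, with the tray itself clear. The right crop shows the emptied ring at (657,202) and the amber bottle undisturbed. I'll lower it.

To row units: 0.0765 m / 0.8 = 0.0956, 0.0755 m / 0.8 = 0.0944.

```bash
python3 drive.py '[{"dx": -0.0013,"dz": 0.025,"aperture": 0.02},{"dx": -0.0013,"dz": 0.05,"aperture": 0.02},{"dx": -0.0013,"dz": 0.0688,"aperture": 0.02},{"dx": -0.0013,"dz": 0.0825,"aperture": 0.02},{"dx": -0.0013,"dz": 0.09,"aperture": 0.02},{"dx": -0.0013,"dz": 0.0925,"aperture": 0.02},{"dx": -0.0013,"dz": 0.0944,"aperture": 0.02},{"dx": -0.0013,"dz": 0.0956,"aperture": 0.02}]'
python3 drive.py '[{"aperture": 0.02},{"dz": 0.0006,"aperture": 0.02},{"dz": 0.0006,"aperture": 0.02}]'
```

```text
clock: 6.13
ee_pos: [0.4646, -0.3081, 0.0908]
tool_rot: [[-0.0, 1.0, 0.001], [1.0, 0.0, -0.001], [-0.001, 0.001, -1.0]]
force: [0.4, -0.8, -1.4]
finger_gap: 0.0277
finger_force: 20.0
clock: 6.38
ee_pos: [0.4643, -0.3082, 0.09]
tool_rot: [[0.0, 1.0, 0.001], [1.0, -0.0, -0.001], [-0.001, 0.001, -1.0]]
force: [0.3, -0.7, -1.4]
finger_gap: 0.028
finger_force: 20.0
```

To row units: 0.001 m / 0.8 = 0.0013.

```bash
python3 drive.py '[{"dz": 0.0013,"aperture": 0.02},{"dz": 0.0013,"aperture": 0.02},{"dz": 0.0013,"aperture": 0.02}]'|grep -E 'pos|^force'
python3 drive.py '[{"dz": 0.0013,"aperture": 0.02},{"dz": 0.0013,"aperture": 0.02},{"dz": 0.0013,"aperture": 0.02}]'|grep -E 'pos|^force'
```

```text
ee_pos: [0.4646, -0.3082, 0.0896]
force: [-1.7, 1.6, 6.2]
ee_pos: [0.4648, -0.3084, 0.0895]
force: [-3.3, 2.4, 14.4]
```

To row units: -0.11 m / 0.8 = -0.1375, -0.07 m / 0.8 = -0.0875.

```bash
python3 drive.py '[{"dz": -0.0013,"aperture": 0.03},{"dz": -0.0013,"aperture": 0.045},{"dz": -0.0013,"aperture": 0.06},{"dz": -0.0013,"aperture": 0.06},{"dz": -0.0375,"aperture": 0.06},{"dz": -0.0875,"aperture": 0.06},{"dz": -0.1375,"aperture": 0.06}]'
python3 drive.py '[{"dx": 0.045,"dy": 0.0088,"dz": -0.025,"aperture": 0.06},{"dx": 0.0938,"dy": 0.0188,"dz": -0.025,"aperture": 0.06},{"dx": 0.1425,"dy": 0.0288,"dz": -0.025,"aperture": 0.06},{"dx": 0.1913,"dy": 0.0388,"dz": -0.025,"aperture": 0.06},{"dx": 0.24,"dy": 0.0488,"dz": -0.025,"aperture": 0.06},{"dx": 0.2888,"dy": 0.0588,"dz": -0.025,"aperture": 0.06},{"dx": 0.3375,"dy": 0.0688,"dz": -0.025,"aperture": 0.06},{"dx": 0.3863,"dy": 0.0788,"dz": -0.025,"aperture": 0.06}]'
python3 drive.py '[{"dx": 0.045,"dy": 0.0088,"aperture": 0.06},{"dx": 0.075,"dy": 0.0138,"aperture": 0.06},{"dx": 0.095,"dy": 0.0175,"aperture": 0.06},{"dx": 0.095,"dy": 0.0175,"aperture": 0.06},{"dx": 0.095,"dy": 0.0175,"aperture": 0.06}]'
```

```text
clock: 7.47
ee_pos: [0.4633, -0.3074, 0.198]
tool_rot: [[-0.0, 1.0, -0.002], [1.0, 0.0, 0.002], [0.002, -0.002, -1.0]]
force: [1.5, -1.5, 0.2]
finger_gap: 0.0579
finger_force: 0.0
clock: 8.13
ee_pos: [0.5271, 0.0028, 0.2176]
tool_rot: [[0.0, 1.0, 0.0], [1.0, -0.0, -0.0], [-0.0, 0.0, -1.0]]
force: [1.4, -0.8, 0.5]
finger_gap: 0.06
finger_force: 0.0
clock: 8.55
ee_pos: [0.5409, 0.0778, 0.2173]
tool_rot: [[-0.002, 1.0, -0.0], [1.0, 0.002, 0.0], [0.0, -0.0, -1.0]]
force: [-0.1, -0.5, 1.0]
finger_gap: 0.0603
finger_force: 0.0
```

To row units: 0.09 m / 0.8 = 0.1125, 0.001 m / 0.8 = 0.0013.

```bash
python3 drive.py '[{"dy": 0.0013,"dz": 0.0375,"aperture": 0.06},{"dy": 0.0013,"dz": 0.0688,"aperture": 0.06},{"dy": 0.0013,"dz": 0.0938,"aperture": 0.06},{"dy": 0.0013,"dz": 0.1125,"aperture": 0.06},{"dy": 0.0013,"dz": 0.1125,"aperture": 0.06},{"dy": 0.0013,"dz": 0.1125,"aperture": 0.06}]'
python3 drive.py '[{"aperture": 0.03},{"aperture": 0.03},{"aperture": 0.03},{"aperture": 0.03},{"aperture": 0.03},{"aperture": 0.03}]' 35
```

```text
clock: 9.05
ee_pos: [0.5418, 0.0756, 0.1273]
tool_rot: [[0.002, 1.0, -0.001], [1.0, -0.002, -0.0], [-0.0, -0.001, -1.0]]
force: [1.7, -0.0, 1.9]
finger_gap: 0.0599
finger_force: 0.0
clock: 9.55
ee_pos: [0.5423, 0.077, 0.1281]
tool_rot: [[-0.0, 1.0, 0.001], [1.0, 0.0, -0.0], [-0.0, 0.001, -1.0]]
force: [-0.7, -1.2, 4.3]
finger_gap: 0.0368
finger_force: 35.0
```

To row units: -0.095 m / 0.8 = -0.1188, -0.07 m / 0.8 = -0.0875.

```bash
python3 drive.py '[{"dz": -0.01,"aperture": 0.03},{"dz": -0.0313,"aperture": 0.03},{"dz": -0.0563,"aperture": 0.03},{"dz": -0.0813,"aperture": 0.03},{"dx": -0.0125,"dy": -0.0038,"dz": -0.0875,"aperture": 0.03},{"dx": -0.0438,"dy": -0.0113,"dz": -0.0875,"aperture": 0.03},{"dx": -0.0813,"dy": -0.02,"dz": -0.0875,"aperture": 0.03},{"dx": -0.1188,"dy": -0.0288,"dz": -0.0875,"aperture": 0.03}]'
python3 drive.py '[{"dx": -0.0375,"dy": -0.0088,"aperture": 0.03},{"dx": -0.075,"dy": -0.0175,"aperture": 0.03},{"dx": -0.1125,"dy": -0.0263,"aperture": 0.03},{"dx": -0.15,"dy": -0.035,"aperture": 0.03},{"dx": -0.1875,"dy": -0.0438,"aperture": 0.03},{"dx": -0.225,"dy": -0.0525,"aperture": 0.03},{"dx": -0.2525,"dy": -0.0613,"aperture": 0.03},{"dx": -0.2675,"dy": -0.065,"aperture": 0.03}]'
python3 drive.py '[{"dx": -0.0013,"aperture": 0.03},{"dx": -0.0013,"aperture": 0.03},{"dx": -0.0013,"aperture": 0.03}]'
```

```text
clock: 10.22
ee_pos: [0.5184, -0.0185, 0.1977]
tool_rot: [[-0.002, 1.0, -0.0], [1.0, 0.002, 0.0], [0.0, -0.0, -1.0]]
force: [-0.1, -1.1, -3.5]
finger_gap: 0.0366
finger_force: 35.0
clock: 10.88
ee_pos: [0.4653, -0.2353, 0.1973]
tool_rot: [[0.004, 1.0, -0.001], [1.0, -0.004, -0.001], [-0.001, -0.001, -1.0]]
force: [0.4, -0.1, -4.7]
finger_gap: 0.0368
finger_force: 35.0
clock: 11.13
ee_pos: [0.4677, -0.2312, 0.1976]
tool_rot: [[-0.002, 1.0, 0.0], [1.0, 0.002, 0.001], [0.001, 0.0, -1.0]]
force: [0.2, 0.5, -4.7]
finger_gap: 0.0369
finger_force: 35.0
```

```bash
python3 - <<'E'
from h import *
from bench import env, telemetry, grab_frame
print(telemetry.sense()["ee_pos"],telemetry.sense()["force"])
S=shot("side","3");T=shot("top","3")
cv2.imwrite("pics/z3.png",np.hstack([crop(S,330,60,160,180,2.5),crop(S,205,150,160,180,2.5)]))
E
```

```text
[ 0.4677 -0.2312  0.1976] [ 0.2474  0.5256 -4.6822]
```

View pics/z3.png

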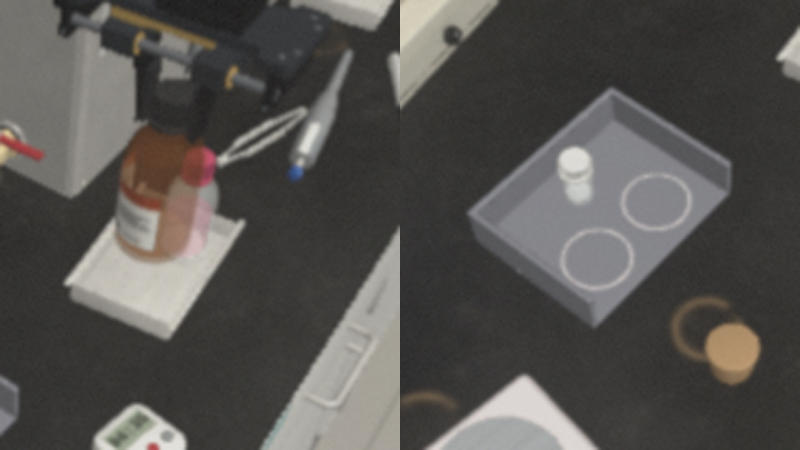

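The left crop shows the amber bottle upright over the tray's near half and the small bottle standing in the far half. The right crop shows the vial at (575,175) and both rings empty.

To row units: 0.0715 m / 0.8 = 0.0894, -0.0015 m / 0.8 = -0.0019.

```bash
python3 drive.py '[{"dx": -0.0019,"dz": 0.025,"aperture": 0.03},{"dx": -0.0019,"dz": 0.05,"aperture": 0.03},{"dx": -0.0019,"dz": 0.0688,"aperture": 0.03},{"dx": -0.0019,"dz": 0.08,"aperture": 0.03},{"dx": -0.0019,"dz": 0.085,"aperture": 0.03},{"dx": -0.0019,"dz": 0.0875,"aperture": 0.03},{"dx": -0.0019,"dz": 0.0888,"aperture": 0.03},{"dx": -0.0019,"dz": 0.0894,"aperture": 0.03}]'|grep -E 'pos|^force'
python3 drive.py '[{"dz": 0.0006,"aperture": 0.03},{"dz": 0.0006,"aperture": 0.03},{"dz": 0.0006,"aperture": 0.03}]'|grep -E 'pos|^force'
```

```text
ee_pos: [0.4676, -0.2345, 0.1268]
force: [-0.2, -0.5, -3.3]
ee_pos: [0.4672, -0.2346, 0.1259]
force: [0.0, -1.0, -4.1]
```

```bash
python3 - <<'E'
from h import *
S=dict(np.load("side3.npz"));T=dict(np.load("top0.npz"))
z=lambda x,y,x0,y0,k:((x+.5)/k-.5+x0,(y+.5)/k-.5+y0)
for n,f,r in(("S",S,(262,205,25,22)),("T",T,(290,180,30,30))):
    g=f["pixels"].astype(int);m=(g.min(2)>185);c,st,mm=blob(m,*r);print(n,c,st)
    cn=max(cv2.findContours(mm,0,1)[0],key=cv2.contourArea)
    e=cv2.minEnclosingCircle(cn);print(e, onz(f,c,.053))
    if n=="S":cs=c
    else:print(tri(S,cs,T,c))
# caddy corners again from side unoccluded
for p in((212,90-0),):print(onz(S,z(p[0],p[1],205,150,2.5),.04))
# pan ellipse via Canny edges near the pan rim
for n,f,(cx,cy) in(("T",T,(163,264)),("S",S,(244.5,343.5))):
    ed=cv2.Canny(cv2.cvtColor(f["pixels"],cv2.COLOR_RGB2GRAY),30,80)
    yy,xx=np.nonzero(ed);d=np.hypot(xx-cx,yy-cy);k=(d>23)&(d<33)
    P=np.c_[xx,yy][k].astype(np.float32)
    e=cv2.fitEllipse(P)
    for _ in range(4):
        W=np.array([onz(f,p,.048)[:2] for p in P]);c0=onz(f,e[0],.048)[:2];rr=np.hypot(*(W-c0).T);e=cv2.fitEllipse(P[abs(rr-.05)<.004])
    print(n,e,(abs(rr-.05)<.004).sum(),onz(f,e[0],.048)); 
    if n=="T":eT=e[0]
    else:print("pan",tri(T,eT,S,e[0]))
E
```

```text
S [274.5    213.8085] [269 209  12  10  94]
((274.5, 214.0), 5.852449893951416) [0.5915 0.0343 0.053 ]
T [304.8803 194.4744] [297 186  16  19 234]
((304.5, 194.8333282470703), 9.501557350158691) [0.5911 0.0338 0.053 ]
(array([0.5914, 0.034 , 0.0527]), np.float64(0.0006020185242878079))
[ 0.6191 -0.0549  0.04  ]
T ((162.7857666015625, 264.2836608886719), (55.23149108886719, 56.755706787109375), 40.50788116455078) 208 [0.4693 0.2837 0.048 ]
S ((244.1455535888672, 344.0050964355469), (53.74504852294922, 59.62458419799805), 57.144927978515625) 205 [0.4652 0.2875 0.048 ]
pan (array([0.4693, 0.2859, 0.0392]), np.float64(0.0015411743220509692))
```

To row units: 0.0007 m / 0.8 = 0.0009.

```bash
python3 drive.py '[{"dz": 0.0009,"aperture": 0.03},{"dz": 0.0009,"aperture": 0.03},{"dz": 0.0009,"aperture": 0.03}]'|grep -E 'pos|^force'
python3 drive.py '[{"dz": 0.0009,"aperture": 0.03},{"dz": 0.0009,"aperture": 0.03},{"dz": 0.0009,"aperture": 0.03}]'|grep -E 'pos|^force'
```

```text
ee_pos: [0.4674, -0.2348, 0.1259]
force: [-2.0, 1.6, 5.9]
ee_pos: [0.4676, -0.2349, 0.1259]
force: [-5.4, 1.8, 12.6]
```

To row units: -0.085 m / 0.8 = -0.1063, -0.06 m / 0.8 = -0.075.

```bash
python3 drive.py '[{"dz": -0.0018,"aperture": 0.045},{"dz": -0.0018,"aperture": 0.06},{"dz": -0.0018,"aperture": 0.065},{"dz": -0.0018,"aperture": 0.065},{"dz": -0.0375,"aperture": 0.065},{"dz": -0.075,"aperture": 0.065},{"dz": -0.1063,"aperture": 0.065},{"dx": 0.025,"dz": -0.1063,"aperture": 0.065}]'
python3 drive.py '[{"dx": 0.0438,"dy": 0.0175,"rz": -0.035,"aperture": 0.065},{"dx": 0.0875,"dy": 0.035,"rz": -0.07,"aperture": 0.065},{"dx": 0.1313,"dy": 0.0525,"rz": -0.105,"aperture": 0.065},{"dx": 0.175,"dy": 0.07,"rz": -0.1401,"aperture": 0.065},{"dx": 0.2188,"dy": 0.0875,"rz": -0.1751,"aperture": 0.065},{"dx": 0.2625,"dy": 0.105,"rz": -0.2101,"aperture": 0.065},{"dx": 0.2938,"dy": 0.125,"rz": -0.2451,"aperture": 0.065},{"dx": 0.3113,"dy": 0.155,"rz": -0.2801,"aperture": 0.065}]'
python3 drive.py '[{"rz": -0.0366,"aperture": 0.065},{"rz": -0.0732,"aperture": 0.065},{"rz": -0.1098,"aperture": 0.065},{"rz": -0.1464,"aperture": 0.065},{"rz": -0.183,"aperture": 0.065},{"rz": -0.22,"aperture": 0.065},{"rz": -0.22,"aperture": 0.065},{"rz": -0.22,"aperture": 0.065}]'
python3 - <<'E'
from h import *
from bench import env, telemetry, grab_frame
print(telemetry.sense()["joints"])
S=shot("side","4")
cv2.imwrite("pics/z4.png",np.hstack([crop(S,330,60,160,180,2.5),crop(S,205,100,160,180,2.5)]))
E
```

```text
clock: 13.32
ee_pos: [0.4687, -0.2184, 0.2138]
tool_rot: [[0.005, 1.0, 0.006], [1.0, -0.005, -0.004], [-0.004, 0.006, -1.0]]
force: [0.6, 0.6, 0.1]
finger_gap: 0.0645
finger_force: 0.0
clock: 13.98
ee_pos: [0.5908, 0.039, 0.2097]
tool_rot: [[-0.777, 0.63, 0.001], [0.63, 0.777, 0.001], [-0.0, 0.001, -1.0]]
force: [-0.1, -0.9, 1.0]
finger_gap: 0.0653
finger_force: 0.0
clock: 14.65
ee_pos: [0.5911, 0.0344, 0.2089]
tool_rot: [[-1.0, 0.004, -0.0], [0.004, 1.0, 0.0], [0.0, 0.0, -1.0]]
force: [-0.2, -0.1, -0.1]
finger_gap: 0.0648
finger_force: 0.0
[ 0.6038  0.4211 -0.954   1.5332  0.3469  1.3675  1.1878]
```

View pics/z4.png

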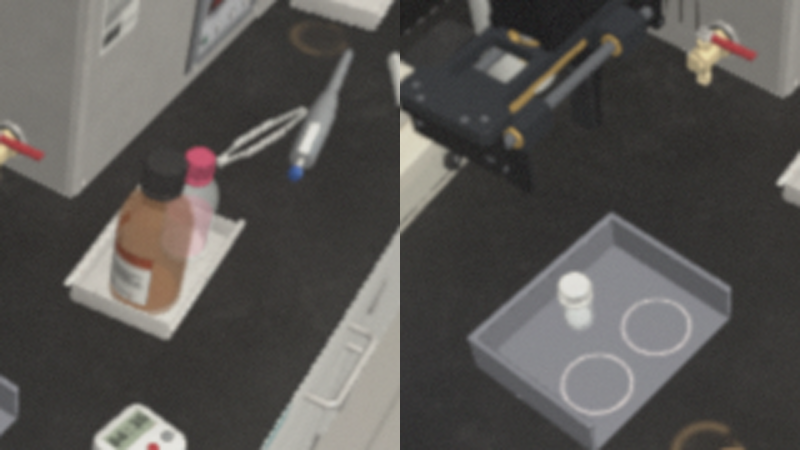

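Both bottles stand upright in the tray in the left crop. In the right crop the vial stands alone in the caddy at (575,300) with the open gripper above it. I'll descend.

To row units: 0.194 m / 0.8 = 0.2425, 0.185 m / 0.8 = 0.2313.

```bash
python3 drive.py '[{"dx": -0.0013,"dz": 0.05,"aperture": 0.055},{"dx": -0.0013,"dz": 0.1,"aperture": 0.055},{"dx": -0.0013,"dz": 0.1375,"aperture": 0.055},{"dx": -0.0013,"dz": 0.175,"aperture": 0.055},{"dx": -0.0013,"dz": 0.2063,"aperture": 0.055},{"dx": -0.0013,"dz": 0.2313,"aperture": 0.055},{"dx": -0.0013,"dz": 0.2425,"aperture": 0.055},{"dx": -0.0013,"dz": 0.2425,"aperture": 0.055}]'
python3 drive.py '[{"aperture": 0.02},{"aperture": 0.02},{"aperture": 0.02},{"aperture": 0.02},{"aperture": 0.02},{"aperture": 0.02}]' 8
```

```text
clock: 15.37
ee_pos: [0.5908, 0.0343, 0.0133]
tool_rot: [[-1.0, 0.002, -0.003], [0.002, 1.0, -0.0], [0.003, -0.0, -1.0]]
force: [0.9, -0.5, -0.7]
finger_gap: 0.055
finger_force: 0.0
clock: 15.87
ee_pos: [0.5925, 0.0343, 0.0158]
tool_rot: [[-1.0, 0.0, 0.001], [0.0, 1.0, -0.0], [-0.001, -0.0, -1.0]]
force: [0.9, -0.9, 3.3]
finger_gap: 0.028
finger_force: 8.0
```

Careful with the scale: shifts go in shares of 0.8 m and turns go in shares of pi rad. That gives: -0.1 m / 0.8 = -0.125, 0.088 m / 0.8 = 0.11.

```bash
python3 drive.py '[{"dz": -0.0125,"aperture": 0.02},{"dz": -0.0375,"aperture": 0.02},{"dz": -0.0688,"aperture": 0.02},{"dz": -0.1,"aperture": 0.02},{"dx": 0.0063,"dy": 0.0125,"dz": -0.125,"aperture": 0.02},{"dx": 0.02,"dy": 0.04,"dz": -0.125,"aperture": 0.02},{"dx": 0.0375,"dy": 0.075,"dz": -0.125,"aperture": 0.02},{"dx": 0.055,"dy": 0.11,"dz": -0.125,"aperture": 0.02}]'
python3 drive.py '[{"dx": 0.0175,"dy": 0.035,"aperture": 0.02},{"dx": 0.035,"dy": 0.07,"aperture": 0.02},{"dx": 0.0525,"dy": 0.105,"aperture": 0.02},{"dx": 0.07,"dy": 0.14,"aperture": 0.02},{"dx": 0.085,"dy": 0.17,"aperture": 0.02},{"dx": 0.095,"dy": 0.1913,"aperture": 0.02},{"dx": 0.1013,"dy": 0.2038,"aperture": 0.02},{"dx": 0.1013,"dy": 0.2038,"aperture": 0.02}]'
python3 drive.py '[{"aperture": 0.02},{"aperture": 0.02}]'
python3 - <<'E'
from h import *
from bench import env, telemetry, grab_frame
S=shot("side","5");T=shot("top","5")
cv2.imwrite("pics/z5.png",np.hstack([crop(S,190,240,160,180,2.5),crop(T,90,180,160,180,2.5)]))
s=telemetry.sense();print(s["ee_pos"],s["tool_rot"],s["finger_gap"])
E
```

```text
clock: 16.53
ee_pos: [0.5478, 0.1231, 0.1163]
tool_rot: [[-1.0, 0.001, 0.001], [0.001, 1.0, -0.0], [-0.001, -0.0, -1.0]]
force: [-0.4, 1.3, 0.4]
finger_gap: 0.0278
finger_force: 8.0
clock: 17.2
ee_pos: [0.4656, 0.2879, 0.1159]
tool_rot: [[-1.0, -0.004, 0.0], [-0.004, 1.0, 0.001], [-0.0, 0.001, -1.0]]
force: [-0.4, -0.2, 0.5]
finger_gap: 0.028
finger_force: 8.0
clock: 17.37
ee_pos: [0.468, 0.2839, 0.1151]
tool_rot: [[-1.0, 0.002, 0.0], [0.002, 1.0, -0.001], [-0.0, -0.001, -1.0]]
force: [0.4, -0.9, -0.6]
finger_gap: 0.0279
finger_force: 8.0
[0.468  0.2839 0.115 ] [[-1.      0.0023  0.    ]
 [ 0.0023  1.     -0.0007]
 [-0.0001 -0.0007 -1.    ]] 0.027865559037338162
```

View pics/z5.png

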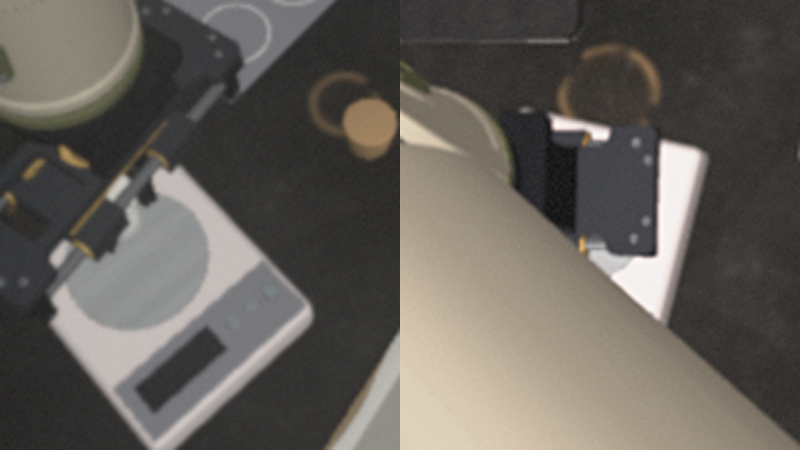

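The side crop shows the vial at (125,200), held upright behind the pan's rim and above the pan. I'll lower it.

To row units: 0.054 m / 0.8 = 0.0675, 0.0005 m / 0.8 = 0.0006.

```bash
python3 drive.py '[{"dx": 0.0006,"dy": 0.0013,"dz": 0.0188,"aperture": 0.02},{"dx": 0.0006,"dy": 0.0013,"dz": 0.0375,"aperture": 0.02},{"dx": 0.0006,"dy": 0.0013,"dz": 0.0525,"aperture": 0.02},{"dx": 0.0006,"dy": 0.0013,"dz": 0.0613,"aperture": 0.02},{"dx": 0.0006,"dy": 0.0013,"dz": 0.0656,"aperture": 0.02},{"dx": 0.0006,"dy": 0.0013,"dz": 0.0675,"aperture": 0.02},{"dx": 0.0006,"dy": 0.0013,"dz": 0.0675,"aperture": 0.02},{"dx": 0.0006,"dy": 0.0013,"dz": 0.0675,"aperture": 0.02}]'|grep -E 'pos|^force'
python3 drive.py '[{"dz": 0.0013,"aperture": 0.02},{"dz": 0.0013,"aperture": 0.02},{"dz": 0.0013,"aperture": 0.02}]'|grep -E 'pos|^force'
```

```text
ee_pos: [0.4668, 0.2867, 0.0616]
force: [0.2, 0.2, 0.3]
ee_pos: [0.4666, 0.2865, 0.0604]
force: [0.4, -1.1, -0.7]
```

To row units: 0.0007 m / 0.8 = 0.0009.

```bash
python3 drive.py '[{"dz": 0.0009,"aperture": 0.02},{"dz": 0.0009,"aperture": 0.02},{"dz": 0.0009,"aperture": 0.02}]'|grep -E 'pos|^force'
python3 drive.py '[{"dz": 0.0006,"aperture": 0.02},{"dz": 0.0006,"aperture": 0.02},{"dz": 0.0006,"aperture": 0.02}]'|grep -E 'pos|^force'
```

```text
ee_pos: [0.4667, 0.2865, 0.0597]
force: [-0.2, -0.5, 3.1]
ee_pos: [0.467, 0.2866, 0.0596]
force: [-1.2, -1.6, 7.9]
```

To row units: -0.13 m / 0.8 = -0.1625, -0.0008 m / 0.8 = -0.001.

```bash
python3 drive.py '[{"dz": -0.001,"aperture": 0.035},{"dz": -0.001,"aperture": 0.045},{"dz": -0.001,"aperture": 0.055},{"dz": -0.001,"aperture": 0.06},{"dz": -0.025,"aperture": 0.06},{"dz": -0.0625,"aperture": 0.06},{"dz": -0.1125,"aperture": 0.06},{"dz": -0.1625,"aperture": 0.06}]'
python3 drive.py '[{"dy": -0.0375,"dz": -0.0313,"rz": 0.035,"aperture": 0.06},{"dy": -0.0813,"dz": -0.0313,"rz": 0.07,"aperture": 0.06},{"dy": -0.125,"dz": -0.0313,"rz": 0.105,"aperture": 0.06},{"dy": -0.175,"dz": -0.0313,"rz": 0.1401,"aperture": 0.06},{"dy": -0.225,"dz": -0.0313,"rz": 0.1751,"aperture": 0.06},{"dy": -0.275,"dz": -0.0313,"rz": 0.2101,"aperture": 0.06},{"dy": -0.325,"dz": -0.0313,"rz": 0.2451,"aperture": 0.06},{"dy": -0.375,"dz": -0.0313,"rz": 0.2801,"aperture": 0.06}]'|grep -E 'pos|^force|rot'
python3 - <<'E'
from h import *
S=shot("side","6");T=shot("top","6")
cv2.imwrite("pics/z6.png",np.hstack([crop(S,190,240,160,180,2.5),crop(T,90,180,160,180,2.5)]))
from bench import env, telemetry, grab_frame
print(telemetry.sense()["tool_rot"],telemetry.sense()["ee_pos"])
E
```

```text
clock: 19.55
ee_pos: [0.4657, 0.2862, 0.1898]
tool_rot: [[-1.0, -0.001, -0.002], [-0.001, 1.0, -0.0], [0.002, -0.0, -1.0]]
force: [0.8, 0.4, -0.0]
finger_gap: 0.0592
finger_force: 0.0
ee_pos: [0.466, -0.0155, 0.2141]
tool_rot: [[-0.633, 0.774, 0.001], [0.774, 0.633, -0.001], [-0.001, -0.0, -1.0]]
force: [1.0, 1.3, -0.1]
[[-0.6267  0.7793 -0.0007]
 [ 0.7793  0.6267 -0.002 ]
 [-0.0011 -0.0018 -1.    ]] [ 0.4661 -0.0204  0.2135]
```

View pics/z6.png

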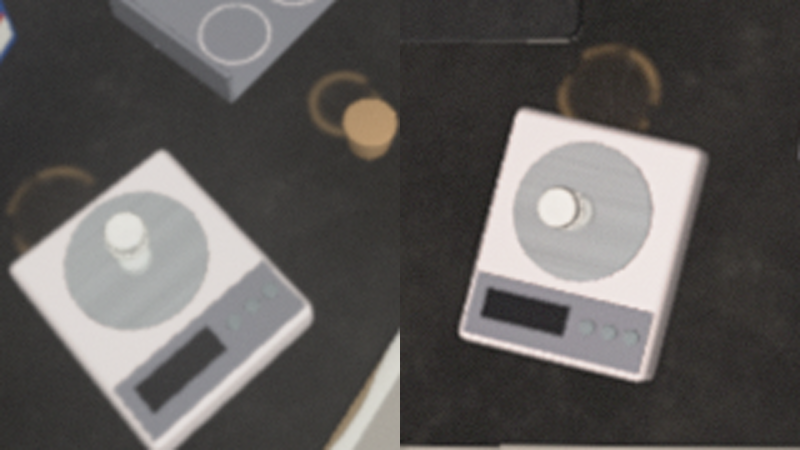

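The top crop shows the vial standing upright with its foot at about (581,212), against a pan centre of (583,211), so it is centred. I'll fetch the amber bottle next.

To row units: -0.166 m / 0.8 = -0.2075, -0.156 m / 0.8 = -0.195, 0.691 rad / 3.1416 = 0.22.

```bash
python3 drive.py '[{"dx": -0.035,"dy": -0.0288,"rz": 0.0318,"aperture": 0.06},{"dx": -0.07,"dy": -0.0575,"rz": 0.0637,"aperture": 0.06},{"dx": -0.105,"dy": -0.0863,"rz": 0.0987,"aperture": 0.06},{"dx": -0.14,"dy": -0.115,"rz": 0.1337,"aperture": 0.06},{"dx": -0.1725,"dy": -0.1413,"rz": 0.1687,"aperture": 0.06},{"dx": -0.195,"dy": -0.16,"rz": 0.2005,"aperture": 0.06},{"dx": -0.2075,"dy": -0.17,"rz": 0.22,"aperture": 0.06},{"dx": -0.2075,"dy": -0.17,"rz": 0.22,"aperture": 0.06}]'|grep -E 'pos|^force|rot'
python3 drive.py '[{"aperture": 0.06},{"aperture": 0.06},{"aperture": 0.06}]'
```

```text
ee_pos: [0.4669, -0.2309, 0.2133]
tool_rot: [[0.007, 1.0, -0.001], [1.0, -0.007, 0.0], [0.0, -0.001, -1.0]]
force: [-0.6, 0.6, -0.4]
clock: 21.23
ee_pos: [0.468, -0.2264, 0.2141]
tool_rot: [[-0.004, 1.0, 0.0], [1.0, 0.004, 0.0], [0.0, 0.0, -1.0]]
force: [0.6, -0.6, 0.3]
finger_gap: 0.0599
finger_force: 0.0
```

To row units: 0.088 m / 0.8 = 0.11, -0.0085 m / 0.8 = -0.0106.

```bash
python3 drive.py '[{"dx": -0.0106,"dy": -0.0006,"dz": 0.0125,"aperture": 0.06},{"dx": -0.0106,"dy": -0.0006,"dz": 0.0438,"aperture": 0.06},{"dx": -0.0106,"dy": -0.0006,"dz": 0.075,"aperture": 0.06},{"dx": -0.0106,"dy": -0.0006,"dz": 0.1,"aperture": 0.06},{"dx": -0.0106,"dy": -0.0006,"dz": 0.11,"aperture": 0.06},{"dx": -0.0106,"dy": -0.0006,"dz": 0.11,"aperture": 0.06},{"dx": -0.0106,"dy": -0.0006,"dz": 0.11,"aperture": 0.06}]'|grep -E 'pos|^force|rot'
python3 drive.py '[{"aperture": 0.03},{"aperture": 0.03},{"aperture": 0.03},{"aperture": 0.03},{"aperture": 0.03},{"aperture": 0.03}]' 35
```

```text
ee_pos: [0.4673, -0.2366, 0.1263]
tool_rot: [[-0.001, 1.0, 0.0], [1.0, 0.001, 0.0], [0.0, 0.0, -1.0]]
force: [0.1, 0.7, 1.8]
clock: 22.32
ee_pos: [0.4673, -0.2368, 0.1265]
tool_rot: [[0.0, 1.0, 0.001], [1.0, -0.0, -0.001], [-0.001, 0.001, -1.0]]
force: [-1.1, -0.2, 3.2]
finger_gap: 0.0369
finger_force: 35.0
```

To row units: 0.095 m / 0.8 = 0.1188, -0.075 m / 0.8 = -0.0938.

```bash
python3 drive.py '[{"dz": -0.01,"aperture": 0.03},{"dz": -0.0313,"aperture": 0.03},{"dz": -0.0563,"aperture": 0.03},{"dz": -0.0813,"aperture": 0.03},{"dx": 0.0125,"dy": 0.0038,"dz": -0.0938,"aperture": 0.03},{"dx": 0.0438,"dy": 0.0113,"dz": -0.0938,"aperture": 0.03},{"dx": 0.0813,"dy": 0.02,"dz": -0.0938,"aperture": 0.03},{"dx": 0.1188,"dy": 0.0288,"dz": -0.0938,"aperture": 0.03}]'|grep -E 'pos|^force|rot'
python3 drive.py '[{"dx": 0.0375,"dy": 0.0088,"aperture": 0.03},{"dx": 0.075,"dy": 0.0175,"aperture": 0.03},{"dx": 0.1125,"dy": 0.0263,"aperture": 0.03},{"dx": 0.15,"dy": 0.035,"aperture": 0.03},{"dx": 0.1875,"dy": 0.0438,"aperture": 0.03},{"dx": 0.225,"dy": 0.0525,"aperture": 0.03},{"dx": 0.2525,"dy": 0.0613,"aperture": 0.03},{"dx": 0.27,"dy": 0.065,"aperture": 0.03}]'|grep -E 'pos|^force|rot'
python3 drive.py '[{"aperture": 0.03},{"aperture": 0.03},{"aperture": 0.03},{"aperture": 0.03}]'
```

```text
ee_pos: [0.4899, -0.1399, 0.2008]
tool_rot: [[0.001, 1.0, -0.0], [1.0, -0.001, 0.0], [0.0, -0.0, -1.0]]
force: [1.2, -0.6, -4.0]
ee_pos: [0.5416, 0.0786, 0.2007]
tool_rot: [[-0.004, 1.0, -0.001], [1.0, 0.004, 0.001], [0.001, -0.001, -1.0]]
force: [0.5, -0.2, -4.7]
clock: 23.98
ee_pos: [0.5418, 0.0733, 0.2007]
tool_rot: [[0.001, 1.0, -0.001], [1.0, -0.001, -0.001], [-0.001, -0.001, -1.0]]
force: [1.1, -0.1, -4.2]
finger_gap: 0.0365
finger_force: 35.0
```

To row units: 0.07 m / 0.8 = 0.0875, 0.0015 m / 0.8 = 0.0019.

```bash
python3 drive.py '[{"dx": 0.0019,"dy": 0.0006,"dz": 0.0188,"aperture": 0.03},{"dx": 0.0019,"dy": 0.0006,"dz": 0.0375,"aperture": 0.03},{"dx": 0.0019,"dy": 0.0006,"dz": 0.0563,"aperture": 0.03},{"dx": 0.0019,"dy": 0.0006,"dz": 0.0713,"aperture": 0.03},{"dx": 0.0019,"dy": 0.0006,"dz": 0.0813,"aperture": 0.03},{"dx": 0.0019,"dy": 0.0006,"dz": 0.085,"aperture": 0.03},{"dx": 0.0019,"dy": 0.0006,"dz": 0.0875,"aperture": 0.03},{"dx": 0.0019,"dy": 0.0006,"dz": 0.0875,"aperture": 0.03}]'|grep -E 'pos|^force|rot'
python3 drive.py '[{"aperture": 0.03},{"aperture": 0.03},{"aperture": 0.03}]'|grep -E 'pos|^force|rot'
python3 - <<'E'
from h import *
S0=dict(np.load("side0.npz"));S=shot("side","7");dz=0.002
for f in(S0,S):
    h=cv2.cvtColor(f["pixels"],cv2.COLOR_RGB2HSV).astype(int);m=(h[...,0]<20)&(h[...,1]>110)&(h[...,2]>50)
    c,st,_=blob(m,250,215,60,55);print(c,st)
cv2.imwrite("pics/z7.png",np.hstack([crop(S0,225,170,125,120,3.2),crop(S,225,170,125,120,3.2)]))
p=np.array([.5418,.0772,.05]);print("px per mm x,y,z",[(proj(S,p+d)-proj(S,p)) for d in np.eye(3)*.001])
E
```

```text
ee_pos: [0.5427, 0.0758, 0.1311]
tool_rot: [[0.0, 1.0, 0.0], [1.0, -0.0, 0.0], [0.0, 0.0, -1.0]]
force: [-1.0, 0.1, -4.2]
ee_pos: [0.5429, 0.076, 0.1315]
tool_rot: [[-0.0, 1.0, 0.001], [1.0, 0.0, -0.0], [-0.0, 0.001, -1.0]]
force: [-0.2, -0.5, -3.9]
[281.4812 241.2902] [264 220  33  43 665]
[280.3022 239.3806] [264 220  32  42 804]
px per mm x,y,z [array([-0.4006, -0.2266]), array([-0.2993,  0.3423]), array([-0.0398, -0.2862])]
```

View pics/z7.png

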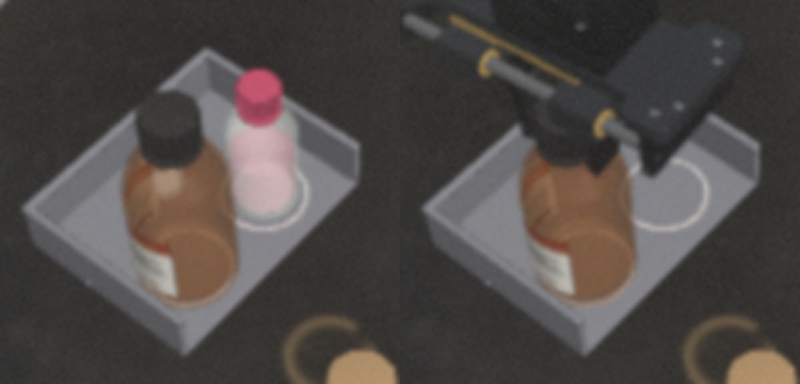

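In the left crop (at the start) and the right crop (now) the amber bottle sits nearly identically, about 2–3 crop pixels to the left and up. About 2.5 mm of that is height and about 1 mm is x and y. I'll correct and set it down.

To row units: 0.002 m / 0.8 = 0.0025, -0.0009 m / 0.8 = -0.0011.

```bash
python3 drive.py '[{"dx": -0.0011,"dy": -0.0011,"dz": 0.0013,"aperture": 0.03},{"dx": -0.0011,"dy": -0.0011,"dz": 0.0019,"aperture": 0.03},{"dx": -0.0011,"dy": -0.0011,"dz": 0.0025,"aperture": 0.03},{"dx": -0.0011,"dy": -0.0011,"dz": 0.0025,"aperture": 0.03},{"dx": -0.0011,"dy": -0.0011,"dz": 0.0025,"aperture": 0.03},{"dx": -0.0011,"dy": -0.0011,"dz": 0.0025,"aperture": 0.03}]'|grep -E 'pos|^force|rot'
python3 drive.py '[{"dz": 0.0009,"aperture": 0.03},{"dz": 0.0009,"aperture": 0.03},{"dz": 0.0009,"aperture": 0.03}]'|grep -E 'pos|^force'
python3 drive.py '[{"dz": 0.0009,"aperture": 0.03},{"dz": 0.0009,"aperture": 0.03},{"dz": 0.0009,"aperture": 0.03}]'|grep -E 'pos|^force'
```

```text
ee_pos: [0.5417, 0.075, 0.129]
tool_rot: [[-0.0, 1.0, 0.0], [1.0, 0.0, -0.0], [-0.0, 0.0, -1.0]]
force: [-0.6, 0.2, -4.3]
ee_pos: [0.5418, 0.0751, 0.1288]
force: [-3.2, 0.1, 4.8]
ee_pos: [0.542, 0.0752, 0.1288]
force: [-5.1, -0.8, 11.0]
```

To row units: -0.075 m / 0.8 = -0.0938, -0.055 m / 0.8 = -0.0688.

```bash
python3 drive.py '[{"dz": -0.0015,"aperture": 0.045},{"dz": -0.0015,"aperture": 0.06},{"dz": -0.0015,"aperture": 0.06},{"dz": -0.0015,"aperture": 0.06},{"dz": -0.0375,"aperture": 0.06},{"dz": -0.0688,"aperture": 0.06},{"dz": -0.0938,"aperture": 0.06},{"dz": -0.0938,"aperture": 0.06}]'|grep -E 'pos|^force'
python3 drive.py '[{"dx": -0.045,"dy": -0.0088,"aperture": 0.06},{"dx": -0.0938,"dy": -0.0188,"aperture": 0.06},{"dx": -0.1425,"dy": -0.0288,"aperture": 0.06},{"dx": -0.1913,"dy": -0.0388,"aperture": 0.06},{"dx": -0.24,"dy": -0.0488,"aperture": 0.06},{"dx": -0.2888,"dy": -0.0588,"aperture": 0.06},{"dx": -0.3375,"dy": -0.0688,"aperture": 0.06},{"dx": -0.3863,"dy": -0.0788,"aperture": 0.06}]'|grep -E 'pos|^force'
python3 drive.py '[{"dx": -0.045,"dy": -0.0088,"aperture": 0.06},{"dx": -0.075,"dy": -0.015,"aperture": 0.06},{"dx": -0.0925,"dy": -0.0181,"aperture": 0.06},{"dx": -0.0925,"dy": -0.0181,"aperture": 0.06},{"dx": -0.0925,"dy": -0.0181,"aperture": 0.06},{"dx": -0.0925,"dy": -0.0181,"aperture": 0.06}]'
python3 - <<'E'
from h import *
S0=dict(np.load("side0.npz"));T0=dict(np.load("top0.npz"));S=shot("side","8");T=shot("top","8")
z=np.zeros((2,120,125,3))
for f in(S0,S):
    g=f["pixels"].max(2).astype(int); print("cap",blob(g<75,267,198,22,24)[:2])
    h=cv2.cvtColor(f["pixels"],cv2.COLOR_RGB2HSV).astype(int);m=(h[...,0]<20)&(h[...,1]>110)&(h[...,2]>50)
    print("body",blob(m,250,215,60,55)[:2])
for f in(T0,T):
    h=cv2.cvtColor(f["pixels"],cv2.COLOR_RGB2HSV).astype(int);m=(h[...,0]<20)&(h[...,1]>110)&(h[...,2]>50)
    print("T body",blob(m,250,195,60,55)[:2])
h=cv2.cvtColor(S["pixels"],cv2.COLOR_RGB2HSV).astype(int);c,st,_=blob(((h[...,0]>165)|(h[...,0]<5))&(h[...,1]>130)&(h[...,2]>80),395,100,40,60);print("red",c,st,onz(S,c,.1025))
E
```

```text
ee_pos: [0.5435, 0.0757, 0.2065]
force: [1.0, 0.3, 0.5]
ee_pos: [0.4777, -0.2359, 0.2022]
force: [0.6, -0.0, 0.4]
clock: 27.78
ee_pos: [0.465, -0.306, 0.2025]
tool_rot: [[-0.002, 1.0, 0.0], [1.0, 0.002, 0.001], [0.001, 0.0, -1.0]]
force: [-0.3, 0.0, -0.3]
finger_gap: 0.0597
finger_force: 0.0
cap (array([276.969 , 209.4571]), array([267, 198,  21,  24, 420], dtype=int32))
body (array([281.4812, 241.2902]), array([264, 220,  33,  43, 665], dtype=int32))
cap (array([276.9112, 209.5397]), array([267, 198,  21,  24, 428], dtype=int32))
body (array([281.0244, 239.5974]), array([264, 219,  33,  44, 780], dtype=int32))
T body (array([281.1714, 225.4079]), array([259, 200,  40,  42, 782], dtype=int32))
T body (array([280.9936, 225.4903]), array([259, 201,  40,  42, 777], dtype=int32))
red [408.8615 125.4923] [403 119  12  14 130] [ 0.4644 -0.3072  0.1025]
```

To row units: 0.112 m / 0.8 = 0.14, -0.0015 m / 0.8 = -0.0019.

```bash
python3 drive.py '[{"dx": -0.0019,"dz": 0.0375,"aperture": 0.06},{"dx": -0.0019,"dz": 0.075,"aperture": 0.06},{"dx": -0.0019,"dz": 0.1063,"aperture": 0.06},{"dx": -0.0019,"dz": 0.1275,"aperture": 0.06},{"dx": -0.0019,"dz": 0.14,"aperture": 0.06},{"dx": -0.0019,"dz": 0.14,"aperture": 0.06},{"dx": -0.0019,"dz": 0.14,"aperture": 0.06}]'|grep -E 'pos|^force|rot'
python3 drive.py '[{"aperture": 0.02},{"aperture": 0.02},{"aperture": 0.02},{"aperture": 0.02},{"aperture": 0.02},{"aperture": 0.02}]' 20
```

```text
ee_pos: [0.4647, -0.309, 0.0911]
tool_rot: [[-0.001, 1.0, 0.0], [1.0, 0.001, -0.0], [-0.0, 0.0, -1.0]]
force: [0.3, -1.0, 0.8]
clock: 28.97
ee_pos: [0.4643, -0.3096, 0.0908]
tool_rot: [[0.0, 1.0, 0.0], [1.0, -0.0, -0.0], [-0.0, 0.0, -1.0]]
force: [1.0, -0.4, 1.0]
finger_gap: 0.0283
finger_force: 20.4
```

To row units: 0.095 m / 0.8 = 0.1188, -0.075 m / 0.8 = -0.0938.

```bash
python3 drive.py '[{"dz": -0.01,"aperture": 0.02},{"dz": -0.0313,"aperture": 0.02},{"dz": -0.0563,"aperture": 0.02},{"dz": -0.0813,"aperture": 0.02},{"dx": 0.0125,"dy": 0.0038,"dz": -0.0938,"aperture": 0.02},{"dx": 0.0438,"dy": 0.0113,"dz": -0.0938,"aperture": 0.02},{"dx": 0.0813,"dy": 0.02,"dz": -0.0938,"aperture": 0.02},{"dx": 0.1188,"dy": 0.0288,"dz": -0.0938,"aperture": 0.02}]'|grep -E 'pos|^force|rot'
python3 drive.py '[{"dx": 0.0375,"dy": 0.0088,"aperture": 0.02},{"dx": 0.075,"dy": 0.0175,"aperture": 0.02},{"dx": 0.1125,"dy": 0.0263,"aperture": 0.02},{"dx": 0.15,"dy": 0.035,"aperture": 0.02},{"dx": 0.1875,"dy": 0.0438,"aperture": 0.02},{"dx": 0.225,"dy": 0.0525,"aperture": 0.02},{"dx": 0.2525,"dy": 0.0575,"aperture": 0.02},{"dx": 0.2663,"dy": 0.0588,"aperture": 0.02}]'|grep -E 'pos|^force|rot'
python3 drive.py '[{"aperture": 0.02},{"aperture": 0.02},{"aperture": 0.02},{"aperture": 0.02}]'
```

```text
ee_pos: [0.4872, -0.2129, 0.1656]
tool_rot: [[0.001, 1.0, 0.0], [1.0, -0.001, 0.0], [0.0, 0.0, -1.0]]
force: [0.8, 0.5, -1.9]
ee_pos: [0.534, 0.0031, 0.1657]
tool_rot: [[-0.005, 1.0, 0.0], [1.0, 0.005, 0.001], [0.001, 0.0, -1.0]]
force: [-1.0, 1.6, -1.7]
clock: 30.63
ee_pos: [0.534, -0.0034, 0.1654]
tool_rot: [[0.003, 1.0, -0.0], [1.0, -0.003, -0.001], [-0.001, -0.0, -1.0]]
force: [0.2, -0.5, -1.8]
finger_gap: 0.0282
finger_force: 20.0
```

To row units: 0.07 m / 0.8 = 0.0875, 0.068 m / 0.8 = 0.085.

```bash
python3 drive.py '[{"dx": 0.0013,"dz": 0.0188,"aperture": 0.02},{"dx": 0.0013,"dz": 0.0375,"aperture": 0.02},{"dx": 0.0013,"dz": 0.0563,"aperture": 0.02},{"dx": 0.0013,"dz": 0.0713,"aperture": 0.02},{"dx": 0.0013,"dz": 0.0813,"aperture": 0.02},{"dx": 0.0013,"dz": 0.085,"aperture": 0.02},{"dx": 0.0013,"dz": 0.0875,"aperture": 0.02},{"dx": 0.0013,"dz": 0.0875,"aperture": 0.02}]'|grep -E 'pos|^force|rot'
python3 drive.py '[{"aperture": 0.02},{"aperture": 0.02},{"aperture": 0.02}]'|grep -E 'pos|^force|rot'
python3 - <<'E'
from h import *
S0=dict(np.load("side0.npz"));S=shot("side","9")
for f in(S0,S):
    h=cv2.cvtColor(f["pixels"],cv2.COLOR_RGB2HSV).astype(int);H,A,V=h[...,0],h[...,1],h[...,2]
    print(blob((H>160)&(A>25)&(A<110)&(V>120),290,200,35,45)[:2])
cv2.imwrite("pics/z9.png",np.hstack([crop(S0,225,170,125,120,3.2),crop(S,225,170,125,120,3.2)]))
E
```

```text
ee_pos: [0.5343, -0.0006, 0.0957]
tool_rot: [[0.0, 1.0, 0.0], [1.0, -0.0, -0.0], [-0.0, 0.0, -1.0]]
force: [-0.2, 0.3, -1.0]
ee_pos: [0.5345, -0.0005, 0.0961]
tool_rot: [[-0.0, 1.0, 0.001], [1.0, 0.0, -0.0], [-0.0, 0.001, -1.0]]
force: [0.6, 0.3, -2.6]
(array([307.1359, 219.947 ]), array([297, 200,  20,  35, 434], dtype=int32))
(array([306.7089, 219.7441]), array([296, 202,  21,  33, 426], dtype=int32))
```

View pics/z9.png

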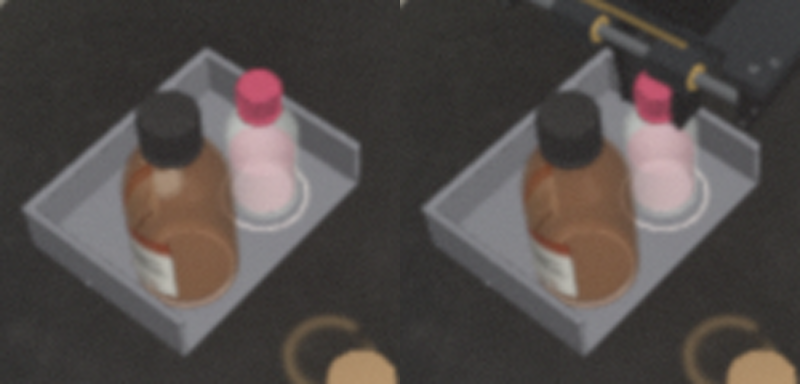

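The amber bottle now matches its starting view. The small bottle hovers about 3 mm over its ring, within about 1 mm of its spot. I'll shift it slightly and set it down.

To row units: 0.0025 m / 0.8 = 0.0031, 0.002 m / 0.8 = 0.0025.

```bash
python3 drive.py '[{"dx": -0.0009,"dy": -0.0004,"dz": 0.0013,"aperture": 0.02},{"dx": -0.0009,"dy": -0.0004,"dz": 0.0025,"aperture": 0.02},{"dx": -0.0009,"dy": -0.0004,"dz": 0.0031,"aperture": 0.02},{"dx": -0.0009,"dy": -0.0004,"dz": 0.0031,"aperture": 0.02},{"dx": -0.0009,"dy": -0.0004,"dz": 0.0031,"aperture": 0.02}]'|grep -E 'pos|^force|rot'
python3 drive.py '[{"dz": 0.0009,"aperture": 0.02},{"dz": 0.0009,"aperture": 0.02},{"dz": 0.0009,"aperture": 0.02}]'|grep -E 'pos|^force'
python3 drive.py '[{"dz": 0.0009,"aperture": 0.02},{"dz": 0.0009,"aperture": 0.02},{"dz": 0.0009,"aperture": 0.02}]'|grep -E 'pos|^force'
```

```text
ee_pos: [0.5339, -0.0012, 0.093]
tool_rot: [[-0.0, 1.0, 0.0], [1.0, 0.0, -0.0], [-0.0, 0.0, -1.0]]
force: [-0.4, -0.3, -1.1]
ee_pos: [0.5341, -0.0013, 0.093]
force: [-1.7, -1.8, 6.5]
ee_pos: [0.5343, -0.0013, 0.093]
force: [-4.7, -1.5, 13.0]
```

Exactly at the target. I'll release, retreat straight up, move clear and check.

To row units: -0.125 m / 0.8 = -0.1563, -0.1 m / 0.8 = -0.125.

```bash
python3 drive.py '[{"dz": -0.0015,"aperture": 0.035},{"dz": -0.0015,"aperture": 0.05},{"dz": -0.0015,"aperture": 0.06},{"dz": -0.0015,"aperture": 0.06},{"dz": -0.0375,"aperture": 0.06},{"dz": -0.075,"aperture": 0.06},{"dz": -0.125,"aperture": 0.06},{"dz": -0.1563,"aperture": 0.06}]'|grep -E 'pos|^force'
python3 drive.py '[{"dx": -0.045,"dy": -0.0088,"aperture": 0.06},{"dx": -0.0938,"dy": -0.0188,"aperture": 0.06},{"dx": -0.1425,"dy": -0.0288,"aperture": 0.06},{"dx": -0.1913,"dy": -0.0388,"aperture": 0.06},{"dx": -0.24,"dy": -0.0488,"aperture": 0.06},{"dx": -0.2888,"dy": -0.0588,"aperture": 0.06},{"dx": -0.3375,"dy": -0.0688,"aperture": 0.06},{"dx": -0.375,"dy": -0.0788,"aperture": 0.06}]'|grep -E 'pos|^force'
python3 drive.py '[{"dx": -0.0125,"aperture": 0.06},{"dx": -0.0125,"aperture": 0.06},{"dx": -0.0125,"aperture": 0.06},{"dx": -0.0125,"aperture": 0.06}]'
python3 - <<'E'
from h import *
S0=dict(np.load("side0.npz"));T0=dict(np.load("top0.npz"));S=shot("side","10");T=shot("top","10")
for n,a,r in(("S",(S0,S),[(285,185,35,35),(250,215,60,55)]),("T",(T0,T),[(305,205,35,35),(250,195,60,55)])):
    for f in a:
        h=cv2.cvtColor(f["pixels"],cv2.COLOR_RGB2HSV).astype(int);H,A,V=h[...,0],h[...,1],h[...,2]
        print(n,blob(((H>165)|(H<5))&(A>130)&(V>80),*r[0])[:2],blob((H<20)&(A>110)&(V>50),*r[1])[:2])
cv2.imwrite("pics/z10.png",np.hstack([crop(S,190,160,200,240,2),crop(T,100,150,200,240,2)]))
E
```

```text
ee_pos: [0.5344, -0.0008, 0.2199]
force: [1.7, 0.0, 0.5]
ee_pos: [0.4695, -0.3042, 0.2163]
force: [1.8, -0.4, 0.8]
clock: 34.18
ee_pos: [0.4716, -0.3095, 0.2167]
tool_rot: [[-0.002, 1.0, 0.0], [1.0, 0.002, 0.001], [0.001, 0.0, -1.0]]
force: [0.2, 0.8, 0.4]
finger_gap: 0.0604
finger_force: 0.0
S (array([305.522 , 199.6154]), array([299, 192,  14,  17, 182], dtype=int32)) (array([281.4812, 241.2902]), array([264, 220,  33,  43, 665], dtype=int32))
S (array([305.8333, 199.7333]), array([300, 192,  13,  17, 180], dtype=int32)) (array([281.0039, 239.6079]), array([264, 221,  33,  42, 760], dtype=int32))
T (array([323.0148, 221.6552]), array([316, 214,  15,  16, 203], dtype=int32)) (array([281.1714, 225.4079]), array([259, 200,  40,  42, 782], dtype=int32))
T (array([323.0244, 222.0195]), array([316, 214,  15,  17, 205], dtype=int32)) (array([281.009 , 225.4987]), array([259, 201,  40,  42, 774], dtype=int32))
```

View pics/z10.png

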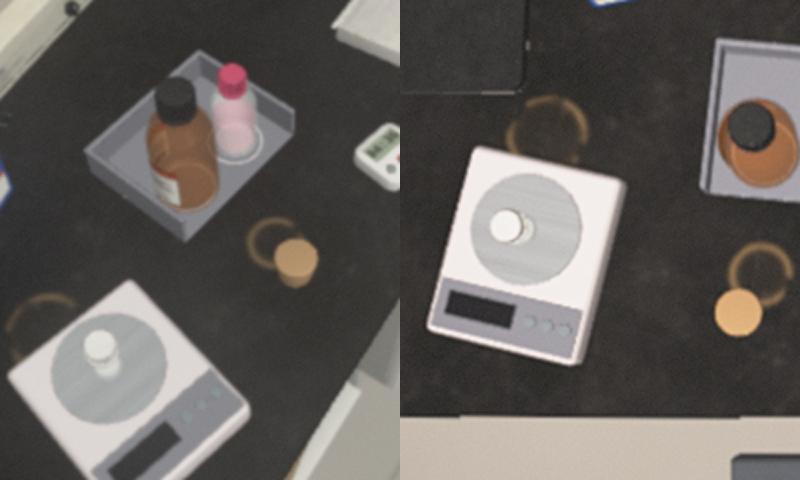

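Both bottles are back within about half a millimetre of their starting spots. The vial stands upright in the middle of the pan, and the cork and timer are untouched. I'll hand in.

```bash
python3 -c "
from bench import env, telemetry, grab_frame
print(env.sign_off())"
```

```text
the job is handed in; nothing more can be done
None
```

The job is handed in at about 34 s: the vial stands upright in the middle of the weighing pan, both bottles are back within about 1 mm of their starting spots, and the cork and timer were not touched.

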